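# Free the nut mixer's paddle and drop it onto its drive key

### The job

Someone left a wooden baking form standing in the pan of the nut mixer, in the way of the paddle. First take the form out and stand it upright in the crate beside the two cones, then turn the paddle by its grip bar, without lifting it off its spindle, until its hub drops fully home over the drive key. Leave the cones and the sugar shaker where they stand.

Things in the scene. Friction and masses are not known exactly. Their poses are not given: they have to be found in the camera images.
- mixer: Fixed table-top nut mixer: white round base, open steel pan. Origin: centre of its underside, on the spindle axis, at table height; z up; switch box at -x. Pan floor 50 mm above the origin, inner radius 130 mm; rim 97 mm above it, outer radius 140 mm. Two dark tabs on the rim at +y and -y (34 mm wide, tops 106 mm up) are in line with the drive key: a paddle that is home points its blades at them.
- key (a point): Centre of the top of the drive key, on the spindle axis, 80 mm above the mixer's origin; axes as the mixer's. The key is a cross bar 48 mm long along the mixer's y, 8 mm wide, through the upright spindle (11 mm thick, top 126 mm above the mixer's origin). The paddle's hub hides both.
- paddle: Loose two-bladed steel paddle, 0.36 to 0.54 kg, on the spindle but riding on the key's top, 57 to 90 degrees from where it fits. Origin: centre of the hub's underside; z up; y along the blades (reach 116 mm each way, 6 mm thick, 10 mm below to 26 mm above the origin). Origin 80 mm above the table while riding, 64 mm when home: it falls by its own weight once slot and key agree and it is let go.
- grip_bar (a point): Centre of the paddle's black grip bar, 81 mm above the paddle's origin, axes as the paddle's. Bar 70 mm long along y (in line with the blades), 16 mm wide along x, 34 mm tall, above a hub 52 mm wide. Under the hub a slot 14 mm wide, 20 mm deep runs along y; it fits the key either way round (half a turn is the same), about 6 degrees of play. The hub rattles 1.5 mm on the spindle.
- form: Loose wooden baking form: plain upright cylinder, 46 mm diameter, 150 mm tall, 0.12 to 0.24 kg. Origin: centre of its underside; z up. It stands on the pan floor, its axis 78 to 95 mm from the spindle axis, on the +y tab's side, where a blade has to come.
- crate: Fixed low open plastic crate, outside 200 mm along x, 240 mm along y, 45 mm tall, walls and floor 5 mm. Origin: centre of its underside on the table; z up. Two cones stand in its +x half; its -x half is free.
- cone_a: Loose wooden cone mould standing in the +x, +y quarter of the crate: base diameter 50 mm, 105 mm tall. Origin: centre of its underside.
- cone_b: The same, in the +x, -y quarter of the crate.
- shaker: Loose aluminium sugar shaker, 66 mm diameter, 122 mm tall, standing at the left of the table. Origin: centre of its underside.
There are look-alikes about, which are no part of the job. Leave any orange look-alike of the form alone.

How it is judged (in metres and radians):
On the way, in this order (a step that is already met when the one before it is completed fails the run):
1. the form stands upright on the crate's floor, let go (x of form in the frame of crate between -0.095 and 0.095 m and y of form in the frame of crate between -0.115 and 0.115 m and height (world z) of form below 0.012 m and angle between form's own z axis and vertical below 0.12 rad and contact force between the fingers and form below 0.3 N), for 0.2 s.
2. the paddle's hub has dropped over the key (z of paddle in the frame of mixer below 0.068 m and horizontal distance between paddle and mixer below 0.006 m and angle between the y axis of paddle and the y axis of mixer, either way round below 0.2 rad), for 0.2 s.
At the end, for the whole second after the job is handed in: The form stands upright (within 7 degrees) on the crate's floor, at rest; the paddle sits fully home over the key (hub underside within 4 mm of its seat 64 mm above the table, on the spindle axis within 6 mm, blades in line with the tabs within 11 degrees, level within 6 degrees), at rest (all of step 2 and x of form in the frame of crate between -0.095 and 0.095 m and y of form in the frame of crate between -0.115 and 0.115 m and height (world z) of form below 0.012 m and angle between form's own z axis and vertical below 0.12 rad and linear speed of each of form, paddle below 0.02 m/s and angle between paddle's own z axis and vertical below 0.1 rad); the robot touches nothing.
It fails at once if the paddle is pulled up more than 30 mm above where it rode on the key (height (world z) of paddle above 0.11 m).
It fails at once if a cone or the shaker is moved more than 30 mm or tipped over (distance of any of cone_a, cone_b, shaker from where it was at the start of the episode above 0.03 m or angle between any of cone_a, cone_b, shaker's own z axis and vertical above 0.7 rad).
It also fails if it takes over 58 s, if anything falls off the work surface, if the arm or the gripper's body presses on something with over 40 N, if the wrist force passes 120 N, or if a joint passes its speed limit or range.

### The arm

A 6-joint arm with a two-finger parallel gripper is mounted at the origin on the work surface. World frame = base frame: x ahead of the robot, y to its left, z up, the work surface at z = 0. Lengths are in mm, angles in rad, forces in N, time in s.
With the tool pointing down it reaches from about 400 to 925 mm from the base axis. Payload 12.5 kg.
Tool frame: the origin (TCP) lies midway between the tips of the shut fingers; the grasp point (between the pads) lies 19 mm behind it; x points along the fingers, y is the direction in which the jaws open and shut, and the axes are right-handed (so a half turn about x gives the same grasp; the last joint's range is limited). The gripper opens to 95 mm and grips with 3 to 60 N. Pads are 20 mm wide; open, the fingers measure 119 mm over their backs; the gripper's body (75 mm by 180 mm) begins 59 mm behind the grasp point.
Start: joints at [-1.352, 0.491, 1.559, -0, 1.092, -0.106], TCP at [199.473, -592.335, 181.361] pointing down, gripper open.
Joint ranges: [-3.1, 3.1], [-0.84, 2.19], [0.05, 2.79], [-1.13, 4.28], [0.06, 2.93], [-2.69, 2.69]. Speed limits (rad/s): [2.22, 2.22, 2.79, 3.14, 3.14, 3.14].

### API

Orientations are given as [roll, pitch, yaw] about the fixed x, y, z axes, in that order (R = Rz(yaw) Ry(pitch) Rx(roll)).
In Python, from cell import sensors, read_camera, get_calibration, order gives the robot as it stands. The module is installed in compiled form; this text tells all that it offers.
- The arm moves only by the tool servo_tool, never from a script. Its argument "steps" is text: rows parted by semicolons, each of 7 numbers parted by spaces: the shift along the tool's x, y, z in mm, then the turn, a rotation vector about the tool's x, y, z in rad, then the finger opening in mm, from 0 to 95.1. A call has exactly 8 rows; each row shifts and turns the pose as measured when the row begins, along the tool's axes as they then stand; what a row does not reach is not made up. A row lasts 1/10 s, in which the tool goes at most 50 mm and 8.59 degrees, less where a joint would pass 70% of its speed; a pose out of reach is approached as far as the arm can. A call is refused whole if a number of a shift passes 50 or a number of a turn 0.15, either way. A call with a gripper value outside its range is refused whole. The fingers move at their own pace and stop on an object; the grip force is fixed at half the most. Time passes only in rows, so rows that do not move let the fingers close, or fill a call up. It gives the time, the measured TCP pose, the force and the opening at its end, in the units of the state.
- sensors.state(): the state, without advancing time (a new reading comes with each control period).
- read_camera(name): name is "side" or "top" or "wrist"; returns (picture, depth): 480x640x3 uint8, blue, green, red; 480x640 float32, mm along the optical axis (not along the pixel's ray), 0 where there is no reading.
- get_calibration(name): a dict with "mtx" (3x3 intrinsics, pixels), "distortion" ([k1, k2, p1, p2, k3] as OpenCV has them; the pictures are not rectified), "R" (3x3) and "t" (3): a world point X has camera coordinates R X + t. Camera axes: x right, y down, z forward; pixel columns grow to the right and rows downward; lengths in mm; the calibration is good to about 2 mm. A picture is of the moment at which its call begins: read the wrist's pose just before it. get_calibration takes no time and is no camera call; for the wrist camera it gives the pose at the moment of the call.
- order.job_done(): hands the job in, once; it reports no verdict.
The state is a dict: "t": time; "joints": joint angles; "qvel": joint speeds; "tau": joint torques, N m; "eef_pos": TCP position; "tcp_rot": TCP orientation; "ft_force": force on the tool from outside, world axes, zero at the start; "moment": the same for the moment, N m; "opening": opening from 0.0 (shut) to 1.0 (fully open).
Only numpy, scipy, OpenCV 4.12 (cv2) and the standard library are available. Lean on these libraries where they do the work, as an engineer would, in place of code of your own. Each camera call takes 0.05 s, during which the arm holds its last target.

## Working session

There is one attempt and no reset: what is moved stays moved. The work goes in short steps, Python scripts to look and compute and a tool call to move; the robot and the scene stay as the last step left them, time stands still between calls to the robot, and variables do not carry over. Pictures are saved under pics/ and viewed, and the job is handed in when it is done.

Besides the shell and the picture viewer there is one more tool, called as name(argument=value, ...), one argument or row to a line, values as JSON. servo_tool: Moves the arm, as the interface text tells. Its arguments: {"type":"object","properties":{"steps":{"type":"string"}},"required":["steps"]}

```bash
mkdir -p pics
cat > h.py <<'E'
import numpy as np, cv2
from cell import sensors, read_camera, get_calibration, order
def snap(n,f):
    c=get_calibration(n); p,d=read_camera(n); cv2.imwrite('pics/'+f+'.png',p); np.savez('pics/'+f+'.npz',p=p,d=d,**{k:np.array(c[k]) for k in('mtx','distortion','R','t')}); return p,d,c
def load(f): z=np.load('pics/'+f+'.npz'); return z['p'],z['d'],z
def ray(c,uv):
    n=cv2.undistortPoints(np.array(uv,float).reshape(-1,1,2),np.array(c['mtx']),np.array(c['distortion'])).reshape(-1,2)
    R=np.array(c['R']);t=np.array(c['t']).ravel()
    return -R.T@t, np.c_[n,np.ones(len(n))]@R
def onz(c,uv,z):
    o,d=ray(c,uv); return o+d*((z-o[2])/d[:,2])[:,None]
def proj(c,X):
    R=np.array(c['R']);return cv2.projectPoints(np.array(X,float).reshape(-1,3),cv2.Rodrigues(R)[0],np.array(c['t'],float).ravel(),np.array(c['mtx']),np.array(c['distortion']))[0].reshape(-1,2)
def cloud(c,d):
    v,u=np.mgrid[:480,:640]; n=cv2.undistortPoints(np.c_[u.ravel(),v.ravel()].astype(float).reshape(-1,1,2),np.array(c['mtx']),np.array(c['distortion'])).reshape(-1,2)
    X=np.c_[n,np.ones(len(n))]*d.reshape(-1,1); return ((X-np.array(c['t']).ravel())@np.array(c['R'])).reshape(480,640,3)
E
python3 - <<'E'
from h import *
for n in('top','side','wrist'):
    p,d,c=snap(n,n+'0'); print(n,(-np.array(c['R']).T@np.array(c['t']).ravel()).round(),(d>0).mean())
print(sensors.state())
E
```

```text
top [ 425.  113. 1120.] 0.9960286458333333
side [ 65. 635. 682.] 0.9960481770833334
wrist [ 276. -566.  384.] 0.995966796875
{'t': 0.15, 'joints': array([-1.35161908e+00,  4.91413118e-01,  1.55928397e+00, -1.28093713e-05,
        1.09168036e+00, -1.05580033e-01]), 'qvel': array([ 0.00043577, -0.00242829, -0.0029981 ,  0.00113441, -0.00081589,
       -0.00037171]), 'tau': array([ 3.10806012e-03, -6.12895489e+01, -2.58279938e+01,  6.93056057e-02,
        4.73146525e-02, -7.63059120e-05]), 'eef_pos': array([ 199.41375282, -592.1380619 ,  180.90972886]), 'tcp_rot': array([-1.66189914,  1.57001145,  1.8044567 ]), 'ft_force': array([-0.26437792, -0.71625068, -0.14655354]), 'moment': array([0.02814884, 0.02314542, 0.03483421]), 'opening': 0.9987092389274216}
```

View pics/top0.png

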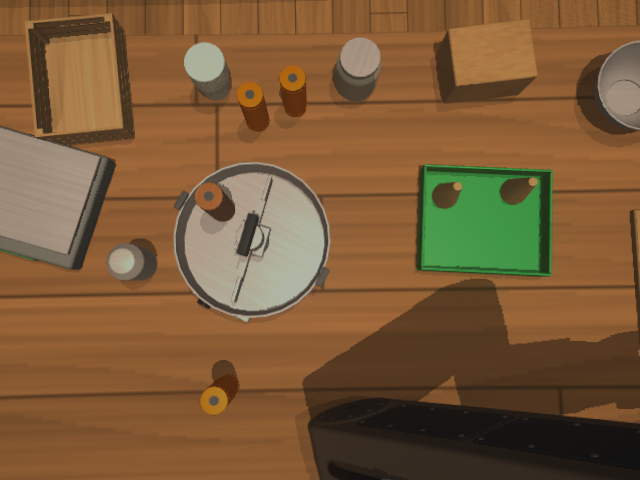

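View pics/side0.png

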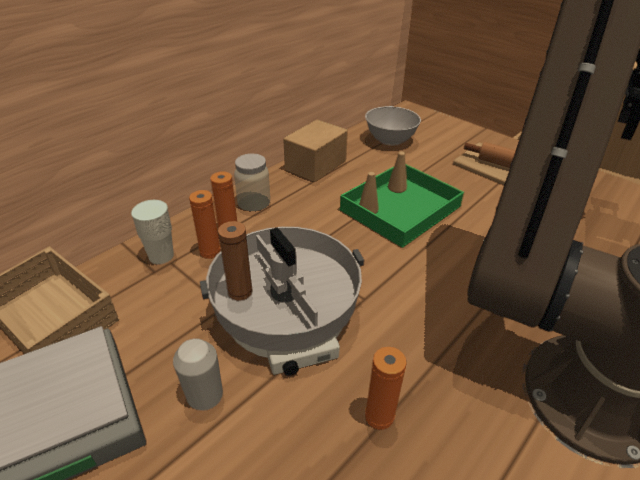

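View pics/wrist0.png

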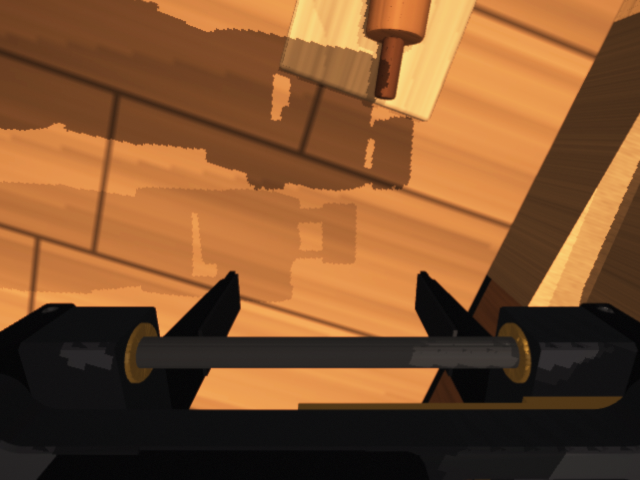

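The top view shows the pan centred near (252,240), with tabs at (182,200) and (321,277). The form's top is at (209,196), the grip bar at (248,234) and the crate at (420-550,165-275). The cone tips are at (457,187) and (533,182), and the shaker is at (125,260). Next I'll measure these.

Run:
```python
from h import *
p,d,c=load('top0'); X=cloud(c,d); 
ps,ds,cs=load('side0'); Xs=cloud(cs,ds)
def circ(P):
    A=np.c_[2*P[:,:2],np.ones(len(P))]; s=np.linalg.lstsq(A,(P[:,:2]**2).sum(1),rcond=None)[0]; return s[:2].round(1),np.sqrt(s[2]+s[0]**2+s[1]**2).round(1)
vv,uu=np.mgrid[:480,:640]
hsv=cv2.cvtColor(p,cv2.COLOR_BGR2HSV)
# rim from depth
m=(np.abs(X[...,2]-97)<5)&(np.hypot(uu-252,vv-240)>65)&(np.hypot(uu-252,vv-240)<85)
P=X[m]; print('rim',m.sum(),circ(P))
for _ in range(3):
    ce,r=circ(P); rr=np.hypot(*(P[:,:2]-ce).T); P=P[abs(rr-135)<9]
print(circ(P),len(P))
ce,_=circ(P)
# form top
m=(X[...,2]>190)&(np.hypot(uu-209,vv-197)<25); P=X[m]; print('form top',m.sum(),P[:,:2].mean(0),P[:,2].mean(),circ(P[np.hypot(*(P[:,:2]-P[:,:2].mean(0)).T)>15]), cv2.minEnclosingCircle(P[:,:2].astype(np.float32)))
f=P[:,:2].mean(0)
# bar
m=(X[...,2]>168)&(X[...,2]<185)&(np.hypot(uu-248,vv-234)<26)&(hsv[...,2]<70); P=X[m];print('bar',m.sum(),P[:,2].mean(),cv2.minAreaRect(P[:,:2].astype(np.float32)),P[:,:2].mean(0))
# crate
m=((hsv[...,0]>40)&(hsv[...,0]<80)&(hsv[...,1]>100)&(abs(X[...,2]-45)<5)&(uu>400)); print('crate',m.sum(),cv2.minAreaRect(X[m][:,:2].astype(np.float32)))
for (u,v) in((457,187),(533,182)):
    m=(X[...,2]>85)&(np.hypot(uu-u,vv-v)<14);print('cone',X[m].mean(0),X[m].max(0)); 
m=(X[...,2]>100)&(np.hypot(uu-125,vv-262)<25);print('shaker',X[m][:,:2].mean(0),X[m][:,2].max())
m=(X[...,2]>101)&(X[...,2]<112)&(hsv[...,2]<95)
rr=np.hypot(X[...,0]-ce[0],X[...,1]-ce[1]); m&=(rr>125)&(rr<165)
n,l,s,cc=cv2.connectedComponentsWithStats(m.astype(np.uint8))
for i in range(1,n):
    if s[i,4]>15:
        q=X[l==i].mean(0); print('tab',s[i,4],cc[i],q,np.degrees(np.arctan2(q[1]-ce[1],q[0]-ce[0])))
print('form rel',f-ce,np.hypot(*(f-ce)),np.degrees(np.arctan2(*(f-ce)[::-1])))
# side checks
m=(Xs[...,2]>190)&(np.hypot(Xs[...,0]-f[0],Xs[...,1]-f[1])<35);print('form side',m.sum(),Xs[m].mean(0))
m=(Xs[...,2]>170)&(Xs[...,2]<183)&(np.hypot(Xs[...,0]-ce[0],Xs[...,1]-ce[1])<45)&(ps.max(2)<70);print('bar side',m.sum(),cv2.minAreaRect(Xs[m][:,:2].astype(np.float32)))
# blade tips direction
m=(abs(X[...,2]-106)<4)&(rr<120)&(rr>50)&(np.hypot(X[...,0]-f[0],X[...,1]-f[1])>50)
q=X[m][:,:2];print('blade',m.sum(),[a.round(3) for a in cv2.fitLine(q.astype(np.float32),cv2.DIST_HUBER,0,.01,.01).ravel()])
```

```text
rim 1198 (array([528.6, 220.3]), np.float64(137.0))
(array([528.7, 220.3]), np.float64(137.0)) 1191
form top 646 [586.36248437 276.06608987] 208.50990603051434 (array([521.6, 208.1]), np.float64(100.8)) ((513.3816528320312, 205.1947021484375), 127.3595962524414)
bar 385 176.50945409809347 ((528.4471435546875, 219.97836303710938), (15.099942207336426, 68.32154083251953), 73.29925537109375) [527.70810929 219.70231217]
crate 1287 ((562.931884765625, -214.2874298095703), (242.13946533203125, 200.97146606445312), 86.23609161376953)
cone [ 608.0389853  -136.51380311  128.86236477] [ 626.12387974  113.368007   1120.30600255]
cone [ 613.90712383 -264.25955129  125.5553653 ] [ 629.59140727  113.368007   1120.30600255]
shaker [490.59295252 436.72923018] 1120.3060025486627
tab 119 [180.84033613 199.76470588] [598.6103457  343.89106073 104.65073962] 60.50495611891481
tab 106 [321.95283019 275.98113208] [459.43778596  96.11086098 105.00681281] -119.14908762117236
form rel [57.66248437 55.76608987] 80.21732283392058 44.042170106632426
form side 475 [581.81563207 281.2333735  198.33796921]
bar side 302 ((524.3948974609375, 220.68946838378906), (15.725089073181152, 71.58395385742188), 73.2642822265625)
blade 191 [np.float32(0.957), np.float32(-0.29), np.float32(529.022), np.float32(220.262)]
```

Run:
```python
from h import *
def circ(P):
    A=np.c_[2*P[:,:2],np.ones(len(P))]; s=np.linalg.lstsq(A,(P[:,:2]**2).sum(1),rcond=None)[0]; return s[:2].round(1),np.sqrt(s[2]+s[0]**2+s[1]**2).round(1)
ce=np.array([528.7,220.3])
for n in('top0','side0'):
    p,d,c=load(n); X=cloud(c,d); X[d==0]=np.nan; Z=X[...,2]; print(n)
    def sel(x,y,r,z0,z1): return (np.hypot(X[...,0]-x,X[...,1]-y)<r)&(Z>z0)&(Z<z1)
    m=sel(587,277,45,192,208); P=X[m]; print('form',m.sum(),P.mean(0),cv2.minEnclosingCircle(P[:,:2].astype(np.float32)))
    q=P[:,:2].mean(0)-ce;print(np.hypot(*q),np.degrees(np.arctan2(q[1],q[0])))
    for x,y in((608,-136),(614,-265)):
        m=sel(x,y,40,95,118);print('cone',m.sum(),X[m].mean(0))
    m=sel(490,437,50,100,135);print('shaker',X[m].mean(0),X[m].max(0),X[m].min(0))
    m=sel(525,221,45,172,185)&(p.max(2)<70);q=cv2.minAreaRect(X[m][:,:2].astype(np.float32));print('bar',q)
```

```text
top0
form 628 [588.43342608 277.99862746 198.65083083] ((588.9076538085938, 278.4095153808594), 22.90995216369629)
83.04946599525742 44.00730930486261
cone 108 [ 613.77254983 -144.01425293  105.90079714]
cone 117 [ 619.00211374 -274.85542054  105.33367254]
shaker [490.9135336  438.31278171 112.99126026] [523.70814491 472.64640724 123.97120557] [460.21305606 410.35593303 100.00219786]
bar ((528.4471435546875, 219.97836303710938), (15.099942207336426, 68.32154083251953), 73.29925537109375)
side0
form 447 [582.46899596 280.78779311 198.78847118] ((585.0689697265625, 277.71051025390625), 24.174697875976562)
80.93131682016418 48.365366022609976
cone 69 [ 608.7486739  -143.30139253  104.20348295]
cone 64 [ 616.58850542 -273.97287168  104.56805602]
shaker [480.02512319 446.39418937 112.93331338] [514.8620476  474.57623844 122.94846186] [456.49913435 411.16421893 100.02850837]
bar ((524.3716430664062, 220.62966918945312), (15.6470308303833, 71.54597473144531), 73.0309829711914)
```

Both views agree to within a few mm. The form is at about (587,278) and the paddle axis at about (527,220). The blades lie at -16.9° and the tabs at 60.7°, so the paddle needs about +77.6°. The crate centre is near (562,-214), yaw about -3.8°. Next I'll check the tool axes and the wrist range.

```bash
cat >> h.py <<'E'
from scipy.spatial.transform import Rotation as Ro
def tool():
    s=sensors.state(); R=Ro.from_euler('xyz',s['tcp_rot']).as_matrix(); return s,np.array(s['eef_pos']),R
def go(x,y,z,jaw=None):
    s,p,R=tool(); D=R.T@(np.array([x,y,z])-p)
    print('t',round(s['t'],2),'pos',p.round(1),'jaw',np.degrees(np.arctan2(R[1,1],R[0,1])).round(2),'tilt',np.degrees(np.arccos(-R[2,0])).round(2),'q',np.round(s['joints'],2),'F',np.round(s['ft_force'],1),'open',round(s['opening']*95.1,1))
    print('total tool shift',D.round(1))
    if jaw is not None:
        a=np.degrees(np.arctan2(R[1,1],R[0,1])); y2=np.radians(jaw); Y=np.array([np.cos(y2),np.sin(y2),0]); X=np.array([0,0,-1.]); T=np.c_[X,Y,np.cross(X,Y)]
        print('rotvec tool',Ro.from_matrix(R.T@T).as_rotvec().round(3))
E
python3 -c "
from h import *
go(587,278,310,134)
go(587,278,310,-46)
print(tool()[2].round(2))"
```

```text
t 0.15 pos [ 199.4 -592.1  180.9] jaw -71.39 tilt 0.04 q [-1.35  0.49  1.56 -0.    1.09 -0.11] F [-0.3 -0.7 -0.1] open 95.0
total tool shift [-128.5 -701.1 -645. ]
rotvec tool [2.698e+00 1.000e-03 0.000e+00]
t 0.15 pos [ 199.4 -592.1  180.9] jaw -71.39 tilt 0.04 q [-1.35  0.49  1.56 -0.    1.09 -0.11] F [-0.3 -0.7 -0.1] open 95.0
total tool shift [-128.5 -701.1 -645. ]
rotvec tool [-0.443 -0.     0.001]
[[-0.    0.32 -0.95]
 [ 0.   -0.95 -0.32]
 [-1.   -0.   -0.  ]]
```

servo_tool(
  steps="-16 -10 -48 0 0 0 95; -16 -15 -48 0 0 0 95; -16 -25 -48 0 0 0 95; -16 -30 -45 0 0 0 95; -16 -30 -45 0 0 0 95; -16 -30 -45 0 0 0 95; -16 -30 -45 0 0 0 95; -16 -30 -45 0 0 0 95",
)

```text
t: 0.95
eef_pos: [461.2, -315.1, 295.5]
tcp_rot: [-1.44, 1.563, 2.017]
ft_force: [1.4, -0.4, 0.1]
opening: 0.999
```

```bash
python3 -c "
from h import *
go(587,278,310,-46)"
```

```text
t 0.95 pos [ 461.2 -315.1  295.5] jaw -71.92 tilt 0.45 q [-0.72  0.3   1.55  0.    1.29  0.53] F [ 1.4 -0.4  0.1] open 95.0
total tool shift [ -10.7 -524.9 -303.7]
rotvec tool [-0.452 -0.001  0.008]
```

servo_tool(
  steps="-2 -45 -35 0 0 0 95; -2 -50 -35 0 0 0 95; -2 -50 -35 0 0 0 95; -2 -50 -35 0 0 0 95; -2 -50 -35 0 0 0 95; -2 -50 -35 0 0 0 95; -2 -50 -20 0 0 0 95; -2 -50 -20 0 0 0 95",
)

```text
t: 1.75
eef_pos: [557.2, 70.6, 311.4]
tcp_rot: [-1.5, 1.564, 1.956]
ft_force: [0.0, -0.2, -0.2]
opening: 0.996
```

```bash
python3 -c "
from h import *
go(587,278,310,-46)"
```

```text
t 1.75 pos [557.2  70.6 311.4] jaw -71.95 tilt 0.37 q [0.01 0.29 1.52 0.01 1.33 1.26] F [ 0.  -0.2 -0.2] open 94.7
total tool shift [   2.5 -187.9  -92.6]
rotvec tool [-0.453 -0.001  0.006]
```

servo_tool(
  steps="0 -45 -24 0 0 0 95; 0 -45 -24 0 0 0 95; 0 -45 -22 0 0 0 95; 0 -35 -15 0 0 0 95; 0 0 0 -0.15 0 0 95; 0 0 0 -0.15 0 0 95; 0 0 0 -0.14 0 0 95; 0 0 0 0 0 0 95",
)

```text
t: 2.55
eef_pos: [581.9, 266.2, 309.5]
tcp_rot: [-1.434, 1.562, 2.481]
ft_force: [-0.2, -0.4, 0.7]
opening: 0.997
```

```bash
python3 -c "
from h import *
snap('wrist','wrist1')
go(587,278,310,-46)"
```

```text
t 2.6 pos [581.9 266.1 309.4] jaw -45.99 tilt 0.5 q [0.32 0.42 1.33 0.01 1.39 1.12] F [-0.2 -0.1 -0.9] open 94.8
total tool shift [ -0.5  -5.1 -11.9]
rotvec tool [0.    0.001 0.009]
```

View pics/wrist1.png

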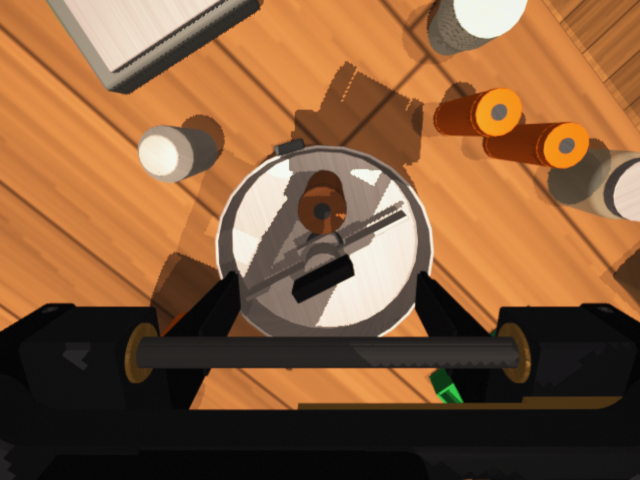

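The wrist view shows the form's top at about (323,210), between the fingers, and the grip bar at about (323,279). I'll use it as a third measurement.

Run:
```python
from h import *
p,d,c=load('wrist1'); X=cloud(c,d); X[d==0]=np.nan
m=(np.hypot(X[...,0]-587,X[...,1]-278)<45)&(abs(X[...,2]-200)<8); print(m.sum(),np.argwhere(m).mean(0)[::-1],X[m].mean(0),cv2.minEnclosingCircle(X[m][:,:2].astype(np.float32)))
m=(np.hypot(X[...,0]-527,X[...,1]-220)<45)&(abs(X[...,2]-178)<6)&(p.max(2)<60); print(m.sum(),cv2.minAreaRect(X[m][:,:2].astype(np.float32)),X[m].mean(0))
```

```text
1884 [321.94426752 210.06740977] [586.8604495  280.27924398 200.08089452] ((586.0587768554688, 279.6064758300781), 22.92454719543457)
909 ((526.815185546875, 222.29428100585938), (14.650991439819336, 69.21467590332031), 73.24654388427734) [527.55027469 222.9364686  177.68322334]
```

servo_tool(
  steps="0 -6 -13 0 0 0.009 95; 0 0 0 0 0 0 95; 30 0 0 0 0 0 95; 30 0 0 0 0 0 95; 30 0 0 0 0 0 95; 20 0 0 0 0 0 95; 0 0 0 0 0 0 95; 0 0 0 0 0 0 95",
)

```text
t: 3.4
eef_pos: [589.0, 281.5, 197.2]
tcp_rot: [2.086, 1.567, -0.307]
ft_force: [0.4, -0.1, 0.3]
opening: 0.997
```

```bash
python3 -c "
from h import *
go(587,279,152,-46)"
```

```text
t 3.4 pos [589.  281.5 197.2] jaw -47.08 tilt 0.19 q [ 0.35  0.52  1.47 -0.    1.15  1.17] F [ 0.4 -0.1  0.3] open 94.9
total tool shift [45.2  0.3  3.2]
rotvec tool [-0.019 -0.002 -0.003]
```

servo_tool(
  steps="22 0 3 0 0 0 95; 22 0 0 0 0 0 95; 0 0 0 0 0 0 95; 0 0 0 0 0 0 40; 0 0 0 0 0 0 40; 0 0 0 0 0 0 40; 0 0 0 0 0 0 40; 0 0 0 0 0 0 40",
)

```text
t: 4.2
eef_pos: [591.3, 281.1, 163.1]
tcp_rot: [2.616, 1.553, 0.22]
ft_force: [0.2, -0.6, -0.1]
opening: 0.634
```

```bash
python3 -c "
from h import *
go(587,279,152,-46)"
```

```text
t 4.2 pos [591.3 281.1 163.1] jaw -47.27 tilt 1.0 q [ 0.34  0.54  1.52 -0.    1.07  1.17] F [ 0.2 -0.6 -0.1] open 60.3
total tool shift [11.  -1.4  4.8]
rotvec tool [-0.022 -0.015 -0.009]
```

servo_tool(
  steps="12 0 5 0 -0.015 -0.009 60; 3 0 0 0 0 0 60; 0 0 0 0 0 0 60; 0 0 0 0 0 0 20; 0 0 0 0 0 0 20; 0 0 0 0 0 0 20; 0 0 0 0 0 0 20; 0 0 0 0 0 0 20",
)

```text
t: 5.0
eef_pos: [587.3, 277.4, 146.3]
tcp_rot: [-0.576, 1.568, -2.972]
ft_force: [0.6, 0.4, -1.1]
opening: 0.481
```

```bash
python3 -c "
from h import *
go(587,279,152,-46)"
```

```text
t 5.0 pos [587.3 277.4 146.3] jaw -47.27 tilt 0.15 q [0.34 0.56 1.53 0.   1.05 1.16] F [ 0.6  0.4 -1.1] open 45.7
total tool shift [-5.7 -1.4 -0.9]
rotvec tool [-0.022  0.002  0.001]
```

The form is gripped: the opening reads 45.7 mm. Lifting now.

servo_tool(
  steps="0 0 0 0 0 0 20; -15 0 0 0 0 0 20; -30 0 0 0 0 0 20; -35 0 0 0 0 0 20; -35 0 0 0 0 0 20; -35 0 0 0 0 0 20; -30 0 0 0 0 0 20; 0 0 0 0 0 0 20",
)

```text
t: 5.8
eef_pos: [586.7, 277.1, 331.1]
tcp_rot: [-0.46, 1.563, -2.856]
ft_force: [0.2, 0.2, -1.7]
opening: 0.478
```

```bash
python3 -c "
from h import *
snap('side','side1')
go(514,-211,310,-47)"
```

```text
t 5.85 pos [586.2 276.9 328.6] jaw -47.27 tilt 0.64 q [0.34 0.43 1.27 0.   1.45 1.16] F [-0.2 -0.6 -2.7] open 45.5
total tool shift [ 21.  309.5 383.9]
rotvec tool [-0.005  0.01   0.005]
```

View pics/side1.png

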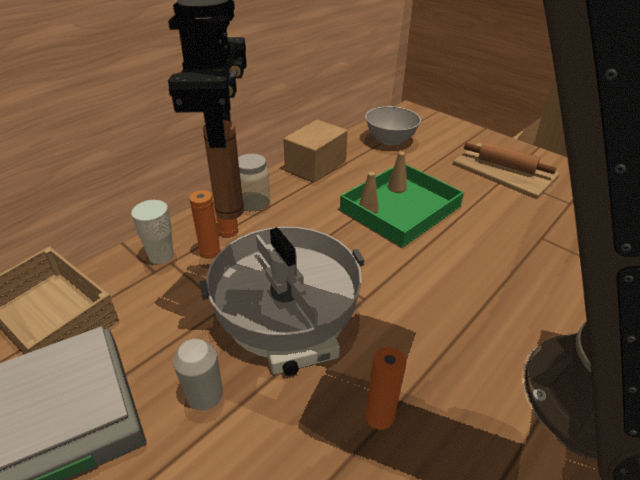

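The form hangs upright at about (225,170), clear of the pan. The paddle looks undisturbed and still rides on the key. Moving to the crate.

servo_tool(
  steps="0 15 20 0 0 0 20; 0 30 38 0 0 0 20; 0 36 45 0 0 0 20; 0 36 45 0 0 0 20; 0 36 45 0 0 0 20; 0 36 45 0 0 0 20; 0 36 45 0 0 0 20; 0 36 45 0 0 0 20",
)

```text
t: 6.65
eef_pos: [525.0, -92.0, 317.1]
tcp_rot: [-0.662, 1.539, -3.048]
ft_force: [0.8, 0.4, -1.2]
opening: 0.478
```

```bash
python3 -c "
from h import *
go(514,-211,310,-47)"
```

```text
t 6.65 pos [525.  -92.  317.1] jaw -46.75 tilt 1.82 q [-0.29  0.26  1.56 -0.01  1.35  0.53] F [ 0.8  0.4 -1.2] open 45.4
total tool shift [ 7.8 79.3 89.4]
rotvec tool [0.005 0.025 0.019]
```

servo_tool(
  steps="0 30 34 0 0.02 0.015 20; 0 25 28 0 0 0 20; 0 10 12 0 0 0 20; 0 0 0 0 0 0 20; 0 0 0 0 0 0 20; 0 0 0 0 0 0 20; 0 0 0 0 0 0 20; 0 0 0 0 0 0 20",
)

```text
t: 7.45
eef_pos: [510.4, -195.6, 307.1]
tcp_rot: [-1.06, 1.55, 2.832]
ft_force: [-0.1, 0.2, -1.8]
opening: 0.479
```

```bash
python3 -c "
from h import *
snap('wrist','wrist2');snap('top','top2');snap('side','side2')
go(514,-211,112,-47)"
```

```text
t 7.6 pos [ 510.3 -195.9  307.3] jaw -47.03 tilt 1.17 q [-0.49  0.28  1.55 -0.    1.33  0.34] F [-0.7 -0.2 -1.9] open 45.4
total tool shift [195.1  17.    5.6]
rotvec tool [-0.     0.01   0.018]
```

View pics/wrist2.png

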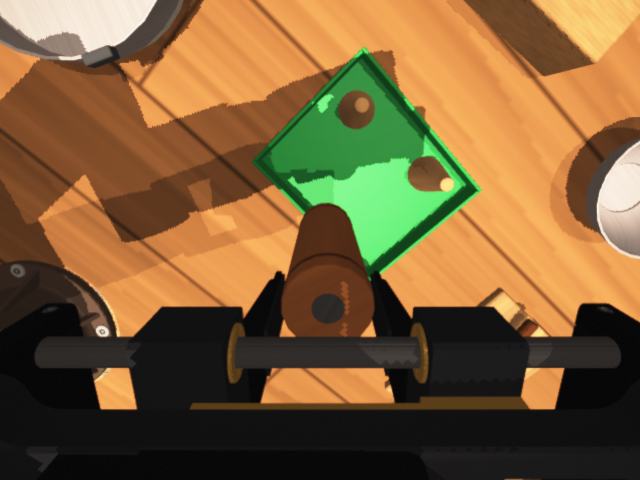

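View pics/side2.png

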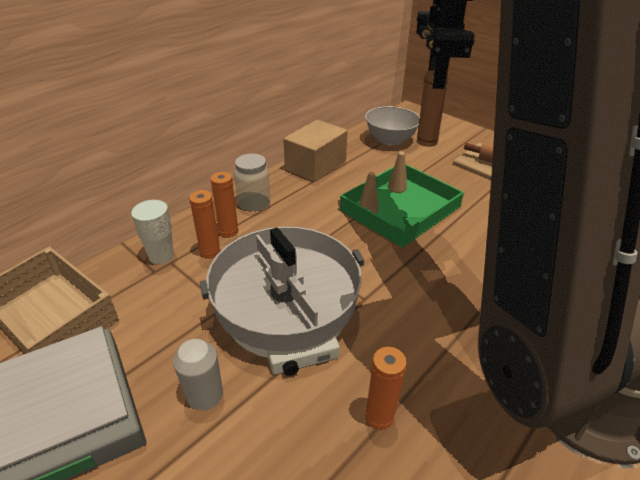

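The form is still held upright. I'll correct the 17 mm lateral offset and the tilt, then lower it.

servo_tool(
  steps="0 18 6 0 0.01 0.018 20; 0 0 0 0 0 0 20; 30 0 0 0 0 0 20; 30 0 0 0 0 0 20; 30 0 0 0 0 0 20; 30 0 0 0 0 0 20; 0 0 0 0 0 0 20; 0 0 0 0 0 0 20",
)

```text
t: 8.4
eef_pos: [521.0, -217.0, 185.6]
tcp_rot: [1.917, 1.563, -0.475]
ft_force: [-0.7, -0.6, -0.4]
opening: 0.478
```

```bash
python3 -c "
from h import *
snap('side','side3')
go(514,-211,104,-47)"
```

```text
t 8.45 pos [ 520.9 -216.9  185.6] jaw -47.08 tilt 0.45 q [-0.51  0.4   1.71  0.    1.03  0.31] F [-0.3 -0.7 -2.2] open 45.3
total tool shift [81.6 -9.7  1.3]
rotvec tool [-0.001 -0.003 -0.007]
```

View pics/side3.png

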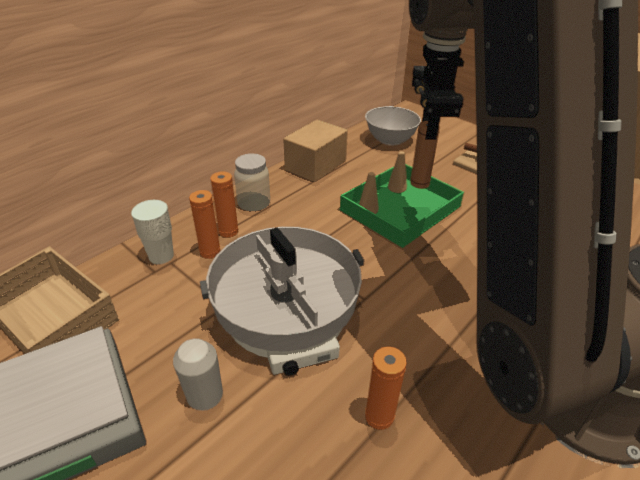

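servo_tool(
  steps="10 -9 1 0 0 -0.006 20; 25 0 0 0 0 0 20; 25 0 0 0 0 0 20; 10 0 0 0 0 0 20; 0 0 0 0 0 0 20; 0 0 0 0 0 0 20; 0 0 0 0 0 0 20; 0 0 0 0 0 0 20",
)

```text
t: 9.25
eef_pos: [516.5, -211.5, 121.2]
tcp_rot: [2.068, 1.556, -0.324]
ft_force: [0.2, 0.3, -1.5]
opening: 0.474
```

```bash
python3 -c "
from h import *
go(514,-211,102,-47)"
```

```text
t 9.25 pos [ 516.5 -211.5  121.2] jaw -47.07 tilt 0.85 q [-0.51  0.46  1.8   0.    0.86  0.31] F [ 0.2  0.3 -1.5] open 45.1
total tool shift [19.2 -2.3  1.6]
rotvec tool [-0.001 -0.007 -0.013]
```

servo_tool(
  steps="6 0 0 0 -0.007 -0.013 20; 5 0 0 0 0 0 20; 4 0 0 0 0 0 20; 2 0 0 0 0 0 20; 0 0 0 0 0 0 20; 0 0 0 0 0 0 20; 0 0 0 0 0 0 20; 0 0 0 0 0 0 20",
)

```text
t: 10.05
eef_pos: [517.0, -211.8, 103.6]
tcp_rot: [1.372, 1.57, -1.02]
ft_force: [-0.9, -0.7, -2.5]
opening: 0.475
```

```bash
python3 -c "
from h import *
snap('side','side4')
go(514,-211,102,-47)"
```

```text
t 10.1 pos [ 517.  -211.7  103.7] jaw -47.07 tilt 0.03 q [-0.51  0.49  1.81 -0.    0.84  0.31] F [-0.6 -0.  -2.3] open 45.8
total tool shift [ 1.7 -2.6  1.7]
rotvec tool [-0.001  0.    -0.   ]
```

View pics/side4.png

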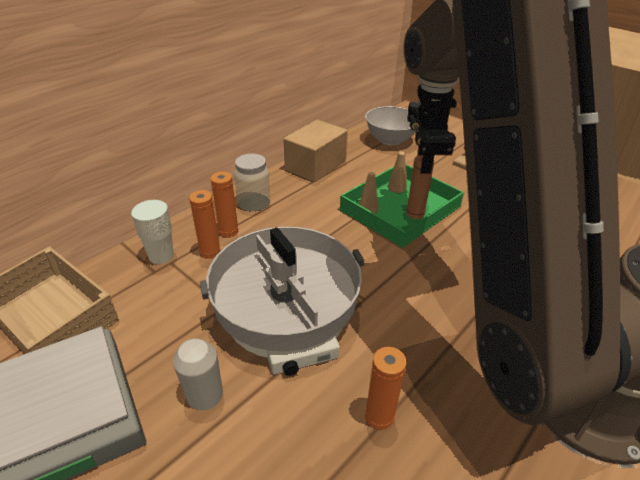

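The form is in the crate at about (418,190), with its base a couple of mm above the floor. I'll lower it slightly until it touches.

servo_tool(
  steps="2 0 0 0 0 0 20; 2 0 0 0 0 0 20; 1 0 0 0 0 0 20; 0 0 0 0 0 0 20; 0 0 0 0 0 0 20; 0 0 0 0 0 0 20; 0 0 0 0 0 0 20; 0 0 0 0 0 0 20",
)

```text
t: 10.9
eef_pos: [517.7, -211.6, 101.2]
tcp_rot: [2.024, 1.567, -0.369]
ft_force: [-0.2, 0.6, 2.5]
opening: 0.477
```

```bash
python3 -c "
from h import *
go(514,-211,102,-47)"
```

```text
t 10.9 pos [ 517.7 -211.6  101.2] jaw -47.08 tilt 0.19 q [-0.51  0.49  1.81  0.    0.83  0.31] F [-0.2  0.6  2.5] open 45.4
total tool shift [-0.8 -3.   2.3]
rotvec tool [-0.001 -0.001 -0.003]
```

The vertical force went from -2.3 to +2.5 N, so the base is on the floor. Releasing.

servo_tool(
  steps="0 0 0 0 0 0 55; 0 0 0 0 0 0 65; 0 0 0 0 0 0 75; 0 0 0 0 0 0 75; 0 0 0 0 0 0 75; -20 0 0 0 0 0 75; -35 0 0 0 0 0 75; -35 0 0 0 0 0 75",
)

```text
t: 11.7
eef_pos: [515.7, -210.8, 189.4]
tcp_rot: [-1.324, 1.566, 2.566]
ft_force: [0.2, -1.1, -0.1]
opening: 0.79
```

servo_tool(
  steps="-45 0 0 0 0 0 75; -45 0 0 0 0 0 75; -40 0 0 0 0 0 75; -20 -20 -20 0 0 0 75; 0 -35 -45 0 0 0 75; 0 -35 -45 0 0 0 75; 0 -35 -45 0 0 0 75; 0 -35 -45 0 0 0 75",
)

```text
t: 12.5
eef_pos: [550.3, 16.4, 351.1]
tcp_rot: [2.17, 1.566, -0.232]
ft_force: [0.3, 0.5, 0.3]
opening: 0.789
```

```bash
python3 -c "
from h import *
snap('side','side5');snap('top','top5')
go(527,221,300,-106.9)"
```

```text
t 12.6 pos [550.5  19.4 350.8] jaw -47.32 tilt 0.27 q [-0.08  0.25  1.48  0.    1.4   0.74] F [ 0.2 -0.2 -0.6] open 75.1
total tool shift [  50.7 -164.3 -119.2]
rotvec tool [ 1.04e+00 -5.00e-03 -1.00e-03]
```

View pics/side5.png

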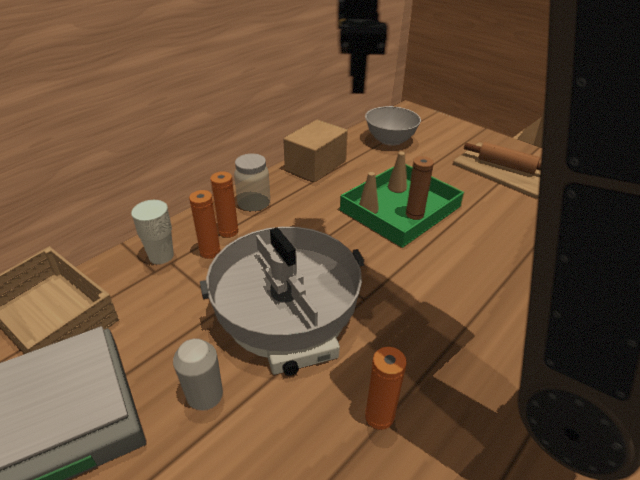

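View pics/top5.png

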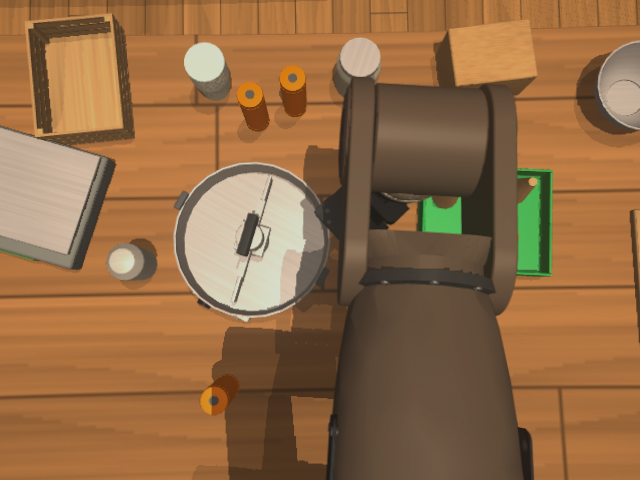

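The form stands upright in the crate at (418,190), let go, and both cones are unmoved. The paddle is unchanged at (250,235). Going above it.

servo_tool(
  steps="0 -45 -33 0 0 0 60; 0 -45 -33 0 0 0 60; 5 -45 -33 0 0 0 60; 5 -20 -15 0 0 0 60; 0 0 0 0.15 0 0 60; 0 0 0 0.15 0 0 60; 0 0 0 0.15 0 0 60; 0 0 0 0.15 0 0 60",
)

```text
t: 13.4
eef_pos: [530.7, 194.2, 339.7]
tcp_rot: [2.544, 1.567, -0.461]
ft_force: [0.2, -0.6, -0.1]
opening: 0.633
```

servo_tool(
  steps="0 0 0 0.15 0 0 60; 0 0 0 0.15 0 0 60; 0 0 0 0.15 0 0 60; 0 0 0 0 0 0 60; 0 0 0 0 0 0 60; 0 0 0 0 0 0 60; 0 0 0 0 0 0 60; 0 0 0 0 0 0 60",
)

```text
t: 14.2
eef_pos: [531.2, 190.8, 339.3]
tcp_rot: [2.662, 1.567, -0.786]
ft_force: [0.6, -0.1, -0.6]
opening: 0.63
```

Run:
```python
from h import *
p,d,c=snap('wrist','wrist6')
go(527,221,300,-106.9)
X=cloud(c,d); X[d==0]=np.nan
r=np.hypot(X[...,0]-527,X[...,1]-221)
m=(r<45)&(abs(X[...,2]-178)<6)&(p.max(2)<60); print(m.sum(),cv2.minAreaRect(X[m][:,:2].astype(np.float32)),X[m].mean(0))
m=(abs(X[...,2]-97)<4)&(r>125)&(r<148);P=X[m];A=np.c_[2*P[:,:2],np.ones(len(P))];s=np.linalg.lstsq(A,(P[:,:2]**2).sum(1),rcond=None)[0];print('rim',s[:2],np.sqrt(s[2]+s[0]**2+s[1]**2))
m=(r>125)&(r<165)&(abs(X[...,2]-106)<5)&(p.max(2)<100)
n,l,st,cc=cv2.connectedComponentsWithStats(m.astype(np.uint8))
for i in range(1,n):
    if st[i,4]>40:
        q=X[l==i].mean(0);print('tab',st[i,4],cc[i],q,np.degrees(np.arctan2(q[1]-s[1],q[0]-s[0])))
```

```text
t 14.25 pos [531.2 190.8 339.3] jaw -107.56 tilt 0.22 q [ 0.23  0.28  1.47 -0.    1.39  2.11] F [ 0.4 -0.3  0.5] open 60.0
total tool shift [ 39.2 -27.6  13.3]
rotvec tool [-0.012 -0.003 -0.002]
886 ((526.3834228515625, 221.3930206298828), (16.20967674255371, 68.85887908935547), 72.96780395507812) [527.82115601 220.47256807 178.1118371 ]
rim [526.10191435 221.32591542] 136.51584816074237
tab 68 [199.48529412 186.02941176] [596.94389968 340.05661335 104.76870049] 59.17711729297829
tab 42 [409.5952381  229.30952381] [460.78516798  99.65803616 104.02911456] -118.22888801623223
```

View pics/wrist6.png

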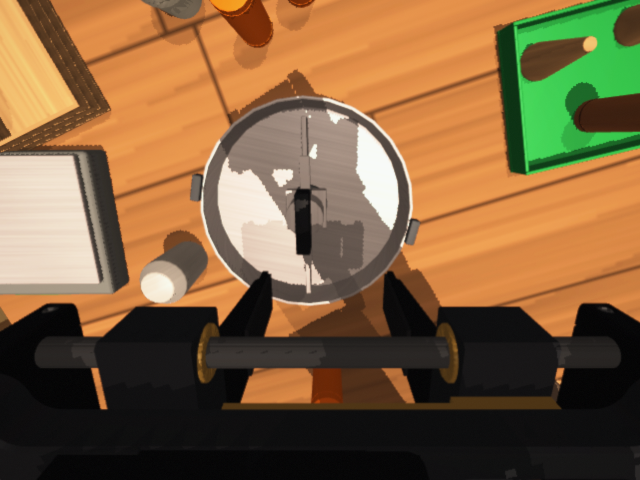

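The bar is at (527,221) lying at -17°, and the tab line is at about 60.5°. The bar is centred between the fingers in the image. Moving over it and down.

servo_tool(
  steps="0 -28 13 0 0 0 60; 0 0 0 0 0 0 60; 40 0 0 0 0 0 60; 40 0 0 0 0 0 60; 40 0 0 0 0 0 60; 10 0 0 0 0 0 60; 0 0 0 0 0 0 60; 0 0 0 0 0 0 60",
)

```text
t: 15.05
eef_pos: [529.6, 221.0, 208.8]
tcp_rot: [-3.052, 1.562, -0.212]
ft_force: [0.3, 0.2, -0.3]
opening: 0.63
```

```bash
python3 -c "
from h import *
go(526.5,221,148,-107)"
```

```text
t 15.05 pos [529.6 221.  208.8] jaw -107.27 tilt 0.5 q [ 0.28  0.39  1.66 -0.    1.09  2.16] F [ 0.3  0.2 -0.3] open 59.9
total tool shift [60.7  1.   3.5]
rotvec tool [-0.005 -0.009  0.001]
```

servo_tool(
  steps="15 1 3 0 -0.008 0 60; 20 0 0 0 0 0 60; 15 0 0 0 0 0 60; 5 0 0 0 0 0 60; 0 0 0 0 0 0 60; 0 0 0 0 0 0 60; 0 0 0 0 0 0 60; 0 0 0 0 0 0 60",
)

```text
t: 15.85
eef_pos: [529.9, 221.8, 158.4]
tcp_rot: [-2.463, 1.558, 0.377]
ft_force: [0.8, -0.5, -0.0]
opening: 0.629
```

```bash
python3 -c "
from h import *
go(526.5,221,148,-107)"
```

```text
t 15.85 pos [529.9 221.8 158.4] jaw -107.24 tilt 0.76 q [0.28 0.44 1.72 0.   0.97 2.15] F [ 0.8 -0.5 -0. ] open 59.8
total tool shift [10.3  1.9  3.1]
rotvec tool [-0.004 -0.01   0.008]
```

servo_tool(
  steps="8 2 4 0 -0.01 0.008 60; 3 0 0 0 0 0 60; 0 0 0 0 0 0 60; 0 0 0 0 0 0 30; 0 0 0 0 0 0 30; 0 0 0 0 0 0 30; 0 0 0 0 0 0 30; 0 0 0 0 0 0 30",
)

```text
t: 16.65
eef_pos: [525.4, 221.2, 147.0]
tcp_rot: [-2.577, 1.57, 0.264]
ft_force: [0.4, -0.7, 0.1]
opening: 0.323
```

```bash
python3 -c "
from h import *
go(526.5,221,148,-107)"
```

```text
t 16.65 pos [525.4 221.2 147. ] jaw -107.24 tilt 0.02 q [ 0.28  0.45  1.74 -0.    0.95  2.15] F [ 0.4 -0.7  0.1] open 30.8
total tool shift [-1.  -0.1 -1.1]
rotvec tool [-0.004 -0.     0.   ]
```

servo_tool(
  steps="0 0 1 0 0 0 25; 0 0 0 0 0 0 20; 0 0 0 0 0 0 10; 0 0 0 0 0 0 10; 0 0 0 0 0 0 10; 0 0 0 0 0 0 10; 0 0 0 0 0 0 10; 0 0 0 0 0 0 10",
)

```text
t: 17.45
eef_pos: [524.4, 221.6, 147.2]
tcp_rot: [-2.54, 1.57, 0.301]
ft_force: [-0.9, -0.0, 0.1]
opening: 0.106
```

```bash
python3 -c "
from h import *
snap('side','side7')
go(526.5,221,148,-107);print(sensors.state()['moment'])"
```

```text
t 17.5 pos [524.4 221.5 147.2] jaw -107.24 tilt 0.03 q [ 0.28  0.45  1.74 -0.    0.95  2.16] F [-0.8 -0.   0.8] open 9.9
total tool shift [-0.8 -0.1 -2.1]
rotvec tool [-0.004 -0.     0.   ]
[0.02537023 0.03726351 0.06541306]
```

View pics/side7.png

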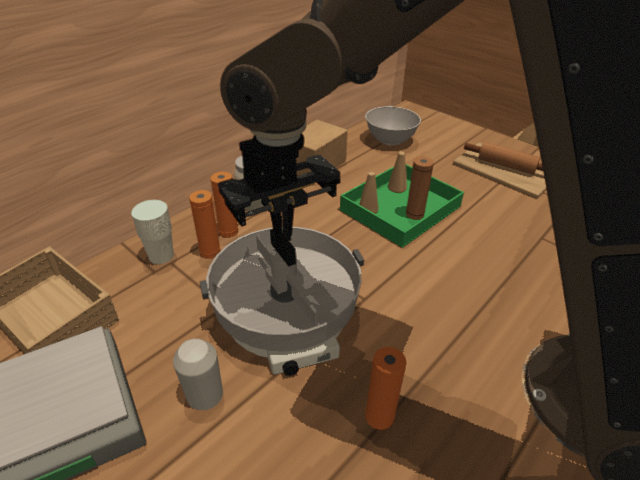

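The opening reads 9.9 mm, which is less than the 16 mm bar, so the grasp needs a check. Looking closer.

Run:
```python
from h import *
p,d,c=load('side7'); q=p[130:330,180:400]; q=cv2.resize(np.clip(q.astype(float)*1.6,0,255).astype(np.uint8),None,fx=3,fy=2.7,interpolation=cv2.INTER_CUBIC)
cv2.imwrite('pics/side7c.png',q)
w,dw,cw=snap('wrist','wrist7')
cv2.imwrite('pics/wrist7b.png',np.clip(w.astype(float)*1.6,0,255))
print(proj(c,[[524,221,147],[527,221,178],[560,211,178],[493,231,178]]))
```

```text
[[282.88577521 253.07948961]
 [280.97753525 238.45040453]
 [272.04876583 227.59495935]
 [290.8787063  250.23139465]][ WARN:0@2.112] global loadsave.cpp:1063 imwrite_ Unsupported depth image for selected encoder is fallbacked to CV_8U.
```

View pics/side7c.png

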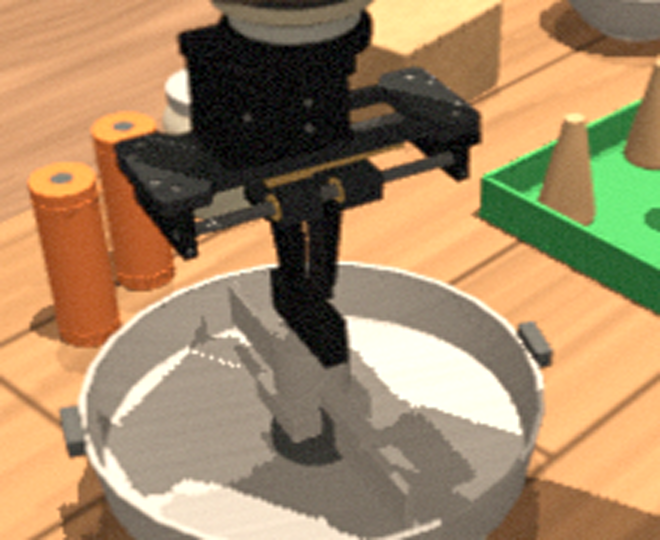

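View pics/wrist7b.png

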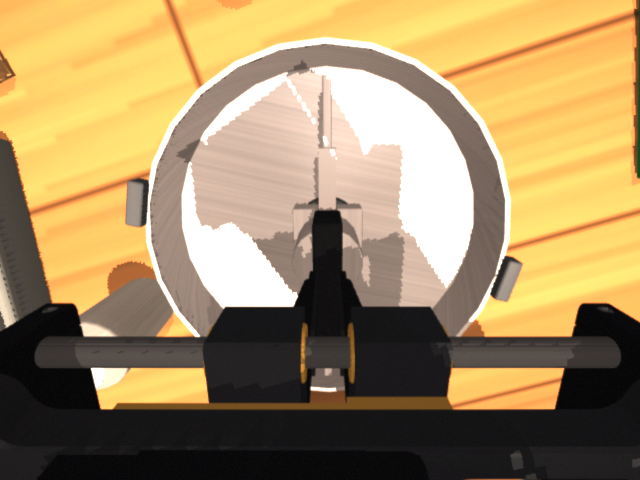

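The bar does sit between the fingers in both views. I'll command fully shut to see whether they stop on it.

servo_tool(
  steps="0 0 0 0 0 0 0; 0 0 0 0 0 0 0; 0 0 0 0 0 0 0; 0 0 0 0 0 0 0; 0 0 0 0 0 0 0; 0 0 0 0 0 0 0; 0 0 0 0 0 0 0; 0 0 0 0 0 0 0",
)

```text
t: 18.35
eef_pos: [524.5, 221.5, 147.2]
tcp_rot: [-2.566, 1.57, 0.274]
ft_force: [-0.1, -0.4, 0.0]
opening: 0.006
```

```bash
python3 -c "
from h import *
go(526.5,221,148,-107);print(sensors.state()['moment'])"
```

```text
t 18.35 pos [524.5 221.5 147.2] jaw -107.24 tilt 0.03 q [ 0.28  0.45  1.74 -0.    0.95  2.16] F [-0.1 -0.4  0. ] open 0.6
total tool shift [-0.8 -0.1 -2.1]
rotvec tool [-0.004 -0.     0.   ]
[0.02414096 0.08381124 0.040382  ]
```

The fingers shut fully, so the bar isn't between them, despite how it looked. I'll look again with depth.

Run:
```python
from h import *
for n in('side','wrist'):
    p,d,c=snap(n,n+'8'); X=cloud(c,d); X[d==0]=np.nan
    if n=='side': u0,v0,u1,v1=230,180,340,320
    else: u0,v0,u1,v1=220,130,430,330
    q=np.clip(p[v0:v1,u0:u1].astype(float)*3,0,255).astype(np.uint8)
    f=min(790/(u1-u0),590/(v1-v0)); cv2.imwrite('pics/'+n+'8c.png',cv2.resize(q,None,fx=f,fy=f,interpolation=cv2.INTER_NEAREST)); print(n,f)
    m=(np.hypot(X[...,0]-527,X[...,1]-221)<50)&(p.max(2)<70)
    for z in range(120,240,8):
        k=m&(X[...,2]>=z)&(X[...,2]<z+8)
        if k.sum()>3: print(z,k.sum(),X[k][:,:2].min(0).round(),X[k][:,:2].max(0).round(),X[k][:,:2].mean(0).round(1))
```

```text
side 4.214285714285714
128 4 [503. 206.] [539. 238.] [513.5 222. ]
136 7 [496. 222.] [543. 234.] [514.3 229.4]
144 69 [491. 217.] [558. 237.] [515.7 228.2]
152 88 [490. 218.] [557. 237.] [514.9 228.6]
160 86 [489. 218.] [560. 238.] [515.7 228.2]
168 101 [491. 216.] [560. 238.] [517.3 228.2]
176 164 [492. 208.] [559. 237.] [519.6 223.9]
184 31 [510. 216.] [536. 229.] [515.7 223.3]
192 50 [510. 218.] [535. 232.] [516.7 225. ]
200 44 [509. 216.] [535. 231.] [517.  225.1]
208 54 [509. 216.] [534. 233.] [516.2 225.9]
216 60 [510. 216.] [535. 234.] [516.8 226.4]
224 60 [508. 214.] [536. 234.] [516.9 226. ]
232 73 [509. 214.] [534. 234.] [515.8 225.7]
wrist 2.95
120 19 [541. 225.] [549. 238.] [546.2 230.5]
128 7 [542. 225.] [549. 237.] [546.7 229. ]
136 17 [504. 215.] [549. 238.] [531.8 226.5]
144 74 [507. 204.] [561. 238.] [546.3 215.9]
152 80 [555. 204.] [561. 219.] [559.3 211.1]
160 89 [556. 204.] [561. 219.] [559.3 211.2]
168 133 [529. 204.] [561. 229.] [556.7 211.7]
176 1587 [526. 204.] [561. 228.] [545.8 215.4]
184 121 [533. 213.] [537. 224.] [534.6 218.8]
192 208 [532. 211.] [537. 226.] [534.6 218.5]
200 261 [532. 211.] [538. 227.] [534.7 218.6]
208 307 [531. 210.] [538. 228.] [534.7 218.4]
216 273 [522. 209.] [539. 228.] [533.6 219.1]
224 106 [533. 216.] [537. 221.] [534.6 218.6]
232 79 [513. 216.] [536. 226.] [526.4 221.1]
```

View pics/side8c.png

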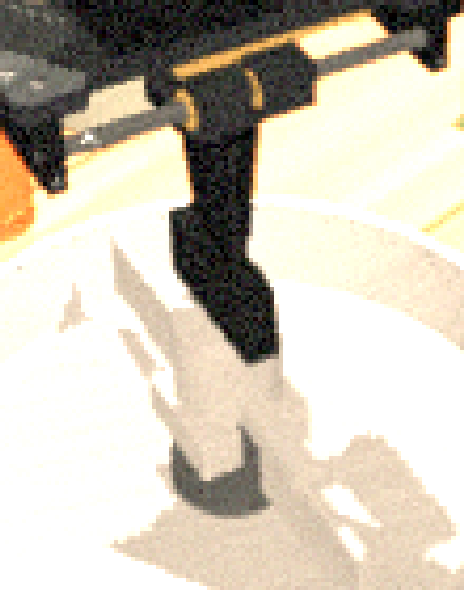

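View pics/wrist8c.png

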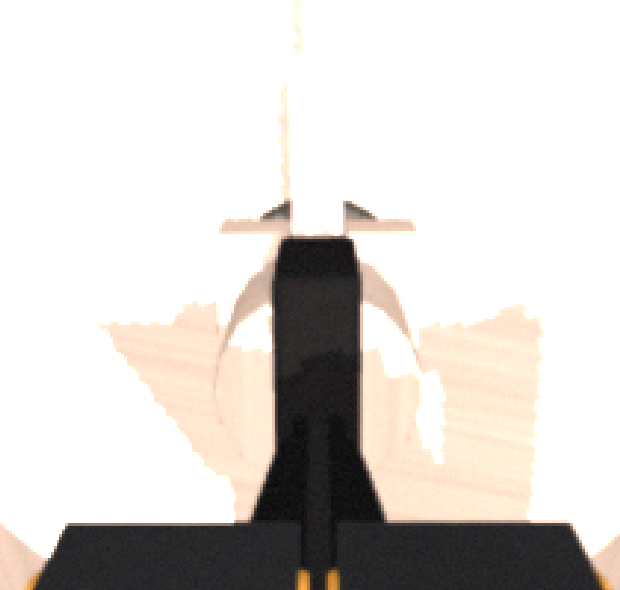

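Run:
```python
from h import *
s,p,R=tool(); 
_,_,c=load('wrist8'); _,_,cs=load('side8')
for dx in(0,-10,-19,-30,-45,-60):
    Q=p+R[:,0]*dx; print(dx,Q[2].round(),'wrist',[proj(c,Q+R[:,1]*w).round()[0] for w in(-12,0,12)],'side',proj(cs,Q).round()[0])
# wrist6: pose then
_,_,c6=load('wrist6'); p6=np.array([531.2,190.8,339.3]); a=np.radians(-107.56); y=np.array([np.cos(a),np.sin(a),0])
print([proj(c6,p6+w*y).round() for w in(-30,0,30)], [proj(c6,p6+w*y+np.array([0,0,30])).round() for w in(-30,0,30)])
```

```text
0 147.0 wrist [array([309., 267.]), array([328., 267.]), array([347., 267.])] side [282. 253.]
-10 157.0 wrist [array([308., 273.]), array([328., 273.]), array([348., 273.])] side [282. 249.]
-19 166.0 wrist [array([307., 279.]), array([328., 279.]), array([349., 279.])] side [282. 245.]
-30 177.0 wrist [array([306., 287.]), array([328., 287.]), array([350., 287.])] side [282. 240.]
-45 192.0 wrist [array([304., 300.]), array([328., 300.]), array([352., 300.])] side [281. 233.]
-60 207.0 wrist [array([302., 315.]), array([328., 315.]), array([354., 315.])] side [281. 226.]
[array([[280., 267.]]), array([[328., 267.]]), array([[375., 267.]])] [array([[273., 287.]]), array([[328., 287.]]), array([[383., 287.]])]
```

Run:
```python
from h import *
s,p,R=tool()
for f in('wrist7','wrist8'):
    im,d,c=load(f); X=cloud(c,d); L=(X-p)@R
    print(f)
    for v in(250,262,270,276,282,288,294,300,310):
        print(v,' '.join('%d:(%d,%d,%d)'%(u,*L[v,u]) for u in range(300,358,4)))
q=np.clip(im[240:320,280:376].astype(float)*5,0,255).astype(np.uint8); cv2.imwrite('pics/w8z.png',cv2.resize(q,None,fx=7,fy=7,interpolation=cv2.INTER_NEAREST))
```

```text
wrist7
250 300:(2,-17,-10) 304:(2,-15,-10) 308:(1,-12,-10) 312:(2,-10,-10) 316:(-30,-6,-21) 320:(-29,-4,-21) 324:(-31,-2,-22) 328:(-31,0,-22) 332:(-31,2,-22) 336:(-30,4,-21) 340:(-31,6,-22) 344:(3,10,-10) 348:(3,12,-10) 352:(2,15,-10) 356:(3,17,-10)
262 300:(3,-17,-2) 304:(2,-15,-2) 308:(3,-12,-2) 312:(2,-10,-2) 316:(-30,-6,-15) 320:(-31,-4,-15) 324:(-30,-2,-15) 328:(-31,0,-15) 332:(-30,2,-15) 336:(-30,4,-15) 340:(-31,6,-15) 344:(4,10,-1) 348:(3,12,-2) 352:(2,15,-2) 356:(2,17,-2)
270 300:(2,-17,2) 304:(1,-15,2) 308:(1,-12,2) 312:(3,-10,3) 316:(-30,-6,-10) 320:(-31,-4,-10) 324:(-30,-2,-10) 328:(-30,0,-10) 332:(-31,2,-10) 336:(-31,4,-10) 340:(-30,6,-10) 344:(2,10,2) 348:(2,12,2) 352:(3,15,3) 356:(2,18,3)
276 300:(2,-18,7) 304:(2,-15,7) 308:(3,-12,7) 312:(-40,-8,-11) 316:(-35,-6,-9) 320:(-31,-4,-7) 324:(-31,-2,-7) 328:(-31,0,-7) 332:(-203,0,-81) 336:(-30,4,-7) 340:(-37,6,-9) 344:(-40,8,-11) 348:(2,12,7) 352:(2,15,7) 356:(4,18,7)
282 300:(3,-18,11) 304:(-48,-11,-11) 308:(-47,-9,-10) 312:(-46,-7,-10) 316:(-44,-6,-9) 320:(-31,-4,-3) 324:(-31,-2,-3) 328:(-203,0,-81) 332:(-31,2,-3) 336:(-29,
[... 2520 characters left out ...]
66) 312:(-60,-7,-11) 316:(-60,-5,-10) 320:(-60,-3,-11) 324:(-57,-1,-9) 328:(-57,0,-9) 332:(-60,1,-11) 336:(-61,3,-11) 340:(-59,5,-10) 344:(-59,7,-10) 348:(97,19,66) 352:(96,22,65) 356:(96,26,66)
300 300:(97,-26,72) 304:(97,-22,72) 308:(-65,-8,-10) 312:(-67,-6,-11) 316:(-66,-5,-11) 320:(-66,-3,-11) 324:(-62,-1,-9) 328:(-63,0,-9) 332:(-66,1,-11) 336:(-67,3,-11) 340:(-67,5,-11) 344:(-68,6,-11) 348:(-65,8,-10) 352:(97,23,72) 356:(96,26,72)
310 300:(-117,-7,-34) 304:(-119,-6,-34) 308:(-119,-5,-34) 312:(-118,-4,-34) 316:(-119,-3,-35) 320:(-119,-2,-34) 324:(-73,-1,-9) 328:(-69,0,-7) 332:(-76,1,-11) 336:(-117,2,-34) 340:(-118,3,-34) 344:(-118,4,-34) 348:(-119,5,-35) 352:(-119,6,-34) 356:(-118,7,-34)
```

View pics/w8z.png

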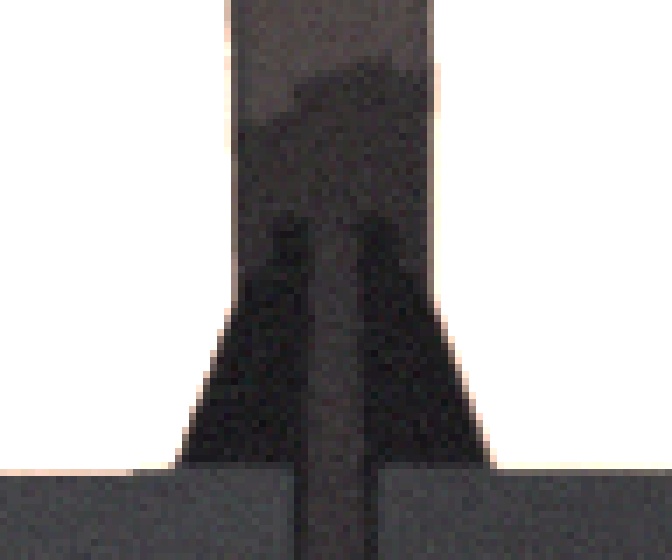

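Run:
```python
from h import *
im,d,c=load('wrist6'); X=cloud(c,d); p6=np.array([531.2,190.8,339.3]); a=np.radians(-107.56); y=np.array([np.cos(a),np.sin(a),0]); x=np.array([0,0,-1.]); R=np.c_[x,y,np.cross(x,y)]
L=(X-p6)@R
m=(d>0)&(np.abs(L[...,1])<60)&(L[...,0]>-60)&(L[...,0]<20)&(np.abs(L[...,2])<30)
P=L[m]; print(m.sum())
for x0 in range(-60,20,5):
    k=(P[:,0]>=x0)&(P[:,0]<x0+5)
    if k.sum(): print(x0,k.sum(),P[k].min(0).round(),P[k].max(0).round())
```

```text
1341
-60 337 [-60. -38. -12.] [-55.  38.  10.]
-55 291 [-55. -38. -12.] [-50.  38.  11.]
-50 250 [-50. -37. -12.] [-45.  36.  11.]
-45 209 [-45. -37. -11.] [-40.  36.  11.]
-40 191 [-40. -35. -11.] [-35.  34.  10.]
-35 63 [-35. -35. -11.] [-33.  34.   9.]
```

The depth settles it. The visible fingertips end about 34 mm short of the reported TCP, so they closed just above the bar's top (tips at about z 181, bar top at 178). The pads' centre is therefore about 53 mm behind the reported TCP. I'll open and go about 28 mm lower; the hub shoulder is at z 145.

servo_tool(
  steps="0 0 0 0 0 0 45; 0 0 0 0 0 0 45; 0 0 0 0 0 0 45; 0 0 0 0 0 0 45; 0 0 0 0 0 0 45; 0 0 0 0 0 0 45; 8 0 -1 0 0 0 45; 8 0 0 0 0 0 45",
)

```text
t: 19.25
eef_pos: [525.9, 221.4, 131.0]
tcp_rot: [-2.557, 1.568, 0.283]
ft_force: [1.1, -0.0, -0.2]
opening: 0.472
```

servo_tool(
  steps="8 0 0 0 0 0 45; 6 0 0 0 0 0 45; 0 0 0 0 0 0 45; 0 0 0 0 0 0 45; 0 0 0 0 0 0 45; 0 0 0 0 0 0 45; 0 0 0 0 0 0 45; 0 0 0 0 0 0 45",
)

```text
t: 20.05
eef_pos: [525.4, 221.2, 114.2]
tcp_rot: [-2.499, 1.571, 0.341]
ft_force: [-1.0, 0.0, -0.7]
opening: 0.473
```

```bash
python3 -c "
from h import *
go(526.5,221,118,-107)"
```

```text
t 20.05 pos [525.4 221.2 114.2] jaw -107.24 tilt 0.01 q [0.28 0.49 1.77 0.   0.88 2.15] F [-1.   0.  -0.7] open 45.0
total tool shift [-3.8 -0.1 -1.1]
rotvec tool [-0.004 -0.     0.   ]
```

servo_tool(
  steps="-2 0 -1 0 0 0 30; 0 0 0 0 0 0 20; 0 0 0 0 0 0 5; 0 0 0 0 0 0 5; 0 0 0 0 0 0 5; 0 0 0 0 0 0 5; 0 0 0 0 0 0 5; 0 0 0 0 0 0 5",
)

```text
t: 20.85
eef_pos: [526.7, 220.9, 116.8]
tcp_rot: [-2.536, 1.57, 0.305]
ft_force: [-0.2, -0.1, -0.6]
opening: 0.166
```

```bash
python3 -c "
from h import *
go(526.5,221,118,-107);print(sensors.state()['moment'])"
```

```text
t 20.85 pos [526.7 220.9 116.8] jaw -107.25 tilt 0.05 q [0.28 0.49 1.77 0.   0.89 2.15] F [-0.2 -0.1 -0.6] open 15.8
total tool shift [-1.2 -0.   0.2]
rotvec tool [-0.004 -0.001  0.001]
[ 0.03295832  0.06209778 -0.04578855]
```

It's gripped now, at 15.8 mm with no side force. Turning the paddle +77.6° about world z, which is a negative turn about tool x.

servo_tool(
  steps="0 0 0 -0.05 0 0 5; 0 0 0 -0.1 0 0 5; 0 0 0 -0.1 0 0 5; 0 0 0 -0.1 0 0 5; 0 0 0 -0.1 0 0 5; 0 0 0 -0.1 0 0 5; 0 0 0 -0.05 0 0 5; 0 0 0 0 0 0 5",
)

```text
t: 21.65
eef_pos: [526.7, 220.9, 116.7]
tcp_rot: [-3.053, 1.57, 0.411]
ft_force: [0.3, 0.4, -0.1]
opening: 0.164
```

```bash
python3 -c "
from h import *
go(526.7,221,117,-29.5);print(sensors.state()['moment'])"
```

```text
t 21.65 pos [526.7 220.9 116.7] jaw -71.49 tilt 0.05 q [0.28 0.49 1.77 0.   0.89 1.53] F [ 0.3  0.4 -0.1] open 15.6
total tool shift [-0.3 -0.  -0.1]
rotvec tool [-0.733 -0.001 -0.   ]
[-0.00743172 -0.01176544  0.06227908]
```

servo_tool(
  steps="0 0 0 -0.1 0 0 5; 0 0 0 -0.1 0 0 5; 0 0 0 -0.1 0 0 5; 0 0 0 -0.1 0 0 5; 0 0 0 -0.1 0 0 5; 0 0 0 -0.1 0 0 5; 0 0 0 -0.1 0 0 5; 0 0 0 0 0 0 5",
)

```text
t: 22.45
eef_pos: [525.8, 220.7, 115.6]
tcp_rot: [-0.889, 1.569, -2.995]
ft_force: [-0.6, 0.5, -4.1]
opening: 0.166
```

```bash
python3 -c "
from h import *
snap('side','side9');snap('wrist','wrist9')
go(526.7,221,117,-29.5);print(sensors.state()['moment'])"
```

```text
t 22.55 pos [525.8 220.7 115.6] jaw -30.88 tilt 0.09 q [0.28 0.49 1.77 0.   0.89 0.82] F [ 0.5  0.  -4.3] open 15.8
total tool shift [-1.4  0.6 -0.7]
rotvec tool [-0.024  0.001  0.001]
[-0.09020006 -0.03456115 -0.02359774]
```

View pics/side9.png

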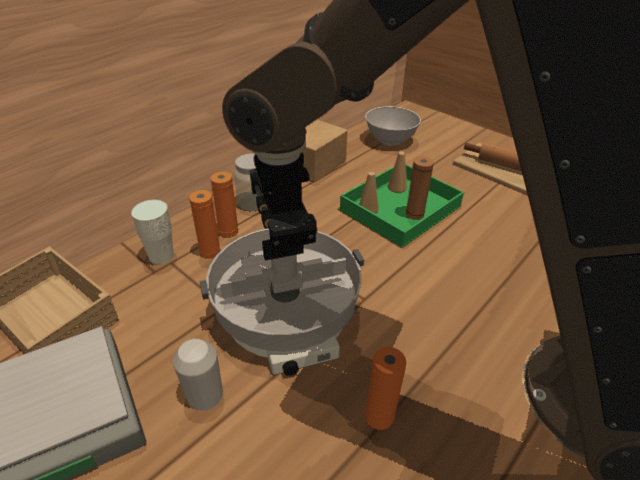

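View pics/wrist9.png

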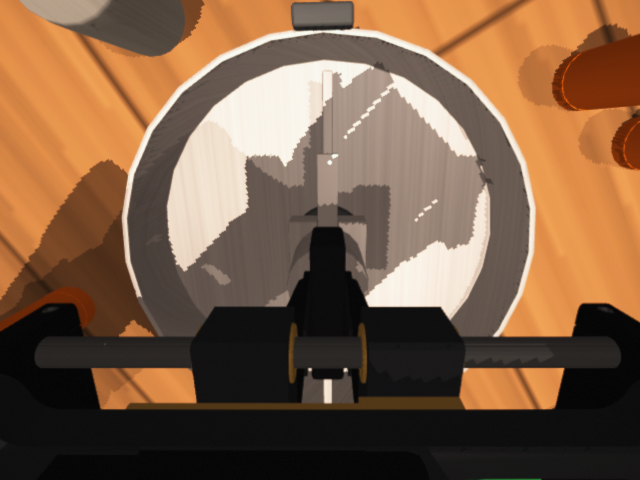

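The tool now carries the paddle's weight (Fz -4.3 N), so slot and key agree. The blade points at the tab, at about (325,20) in the wrist view. One last small turn, then release.

servo_tool(
  steps="0 0 0 -0.02 0 0 5; 0 0 0 0 0 0 5; 0 0 0 0 0 0 45; 0 0 0 0 0 0 45; 0 0 0 0 0 0 45; 0 0 0 0 0 0 45; 0 0 0 0 0 0 45; 0 0 0 0 0 0 45",
)

```text
t: 23.35
eef_pos: [526.7, 221.0, 116.7]
tcp_rot: [2.611, 1.57, 0.515]
ft_force: [-0.7, 0.4, 0.9]
opening: 0.471
```

Run:
```python
from h import *
im,d,c=snap('wrist','wrist10')
go(526.7,221,117,-29.5)
X=cloud(c,d); X[d==0]=np.nan
r=np.hypot(X[...,0]-527,X[...,1]-221)
m=(r<45)&(X[...,2]>130)&(X[...,2]<185)&(im.max(2)<60); print(np.histogram(X[m][:,2],np.arange(130,186,4)))
```

```text
t 23.4 pos [526.6 220.9 116.7] jaw -30.07 tilt 0.05 q [0.28 0.49 1.77 0.   0.89 0.81] F [0.5 0.1 0.1] open 45.2
total tool shift [-0.3  0.  -0.1]
rotvec tool [-0.01  -0.001 -0.   ]
(array([  43,   56,   52,   54,   68,  145,  202, 1745, 1671,  185,  191,
        225,  257]), array([130, 134, 138, 142, 146, 150, 154, 158, 162, 166, 170, 174, 178,
       182]))
```

View pics/wrist10.png

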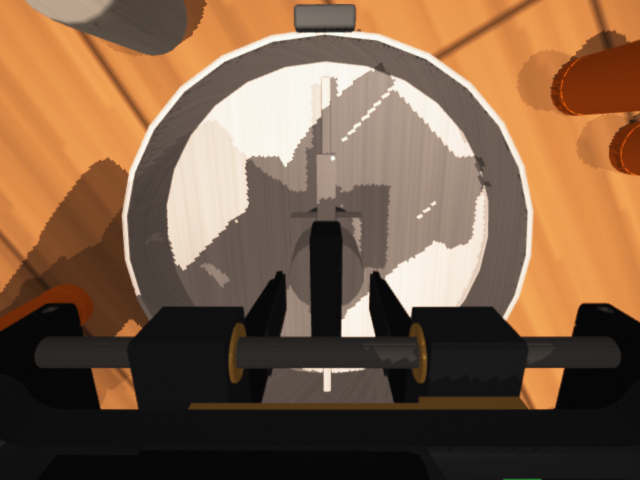

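The bar's top is now at about z 162, down 16 mm, so the hub has dropped home. The blade at (325,100) points at the tab at (325,15). Raising the tool clear and doing the final checks.

servo_tool(
  steps="-10 0 0 0 0 0 45; -20 0 0 0 0 0 45; -30 0 0 0 0 0 45; -35 0 0 0 0 0 45; -35 0 0 0 0 0 45; -35 0 0 0 0 0 45; -20 0 0 0 0 0 45; 0 0 0 0 0 0 45",
)

```text
t: 24.2
eef_pos: [525.7, 220.6, 313.8]
tcp_rot: [2.508, 1.569, 0.412]
ft_force: [-0.1, -0.7, -0.0]
opening: 0.478
```

servo_tool(
  steps="0 0 0 0 0 0 45; 0 0 0 0 0 0 45; 0 0 0 0 0 0 45; 0 0 0 0 0 0 45; 0 0 0 0 0 0 45; 0 0 0 0 0 0 45; 0 0 0 0 0 0 45; 0 0 0 0 0 0 45",
)

```text
t: 25.0
eef_pos: [524.3, 220.2, 309.5]
tcp_rot: [-0.809, 1.566, -2.905]
ft_force: [0.1, -0.5, -0.0]
opening: 0.473
```

Run:
```python
from h import *
for n in('wrist','side'):
    im,d,c=snap(n,n+'11')
    X=cloud(c,d); X[d==0]=np.nan
    r=np.hypot(X[...,0]-527,X[...,1]-221)
    m=(r<45)&(abs(X[...,2]-162)<6)&(im.max(2)<65)
    if n=='side': m&=X[...,2]>157
    print('bar',X[m].mean(0),cv2.minAreaRect(X[m][:,:2].astype(np.float32)))
    for nm,x,y,z0,z1,rr in(('form',516,-211,145,165,40),('coneA',611,-144,95,118,35),('coneB',617,-274,95,118,35),('shaker',486,440,100,135,50)):
        m=(np.hypot(X[...,0]-x,X[...,1]-y)<rr)&(X[...,2]>z0)&(X[...,2]<z1)
        if m.sum(): print(nm,m.sum(),X[m].mean(0).round(1))
go(526.7,221,300,-29.5)
```

```text
bar [526.2694208  223.11079122 162.0911904 ] ((525.3132934570312, 221.702392578125), (68.15689086914062, 15.306779861450195), 60.31119918823242)
shaker 3276 [492.2 439.1 114.5]
bar [523.01984029 221.03803941 161.03381516] ((524.3002319335938, 219.5054931640625), (70.04167175292969, 18.350547790527344), 59.72750473022461)
form 235 [ 514.4 -204.7  153.9]
coneA 71 [ 609.  -142.9  103.9]
coneB 63 [ 616.3 -274.2  104.6]
shaker 1215 [480.1 446.4 113. ]
t 25.1 pos [524.3 220.2 309.5] jaw -30.08 tilt 0.28 q [0.28 0.31 1.51 0.   1.33 0.81] F [-0.2  0.1  0.9] open 45.2
total tool shift [ 9.5  1.7 -1.9]
rotvec tool [-0.01   0.003  0.004]
```

View pics/side11.png

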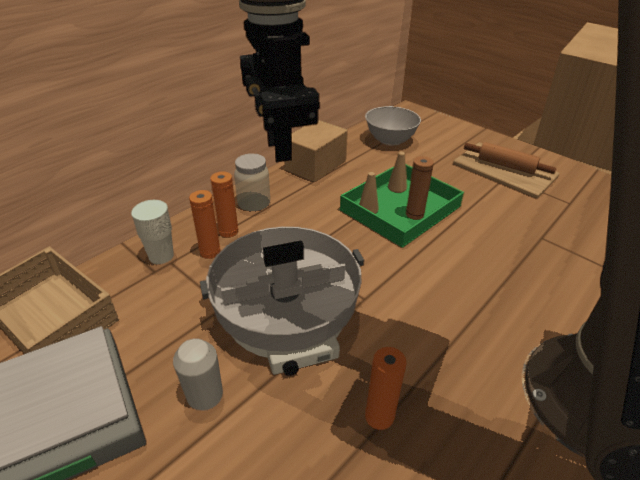

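The paddle is home: bar top at z 161–162, bar at 60° against the tabs at 60.5°. The form is upright in the crate at (418,190), the cones and shaker haven't moved, and the robot is clear. Handing in.

```bash
python3 -c "
from h import *
order.job_done(); print(sensors.state()['t'])"
```

```text
the job is handed in; nothing more can be done
the job is handed in; nothing more can be done
```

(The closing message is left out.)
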